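Move a tacky cover plate from drip rack to drying stand with the lifting fork

ROBOT

A 6-joint arm with a two-finger parallel gripper is mounted at the origin on a cart in front of the work surface, level with it; the furniture and walls round the work are solid. World frame = base frame: x ahead of the robot, y to its left, z up, the work surface at z = 0. Lengths are in m, angles in degrees, forces in N, time in s.
With the tool pointing down it reaches from about 0.375 to 0.9 m from the base axis. Payload 3.1 kg.
Tool frame: the origin (TCP) lies at the very end of the fingers, on their centre line; the grasp point (between the pads) lies 19 mm behind it; z points along the fingers, x is the direction in which the jaws open and shut, and the axes are right-handed (so a half turn about z gives the same grasp; the last joint's range is limited). The gripper opens to 87 mm and grips with 3 to 60 N. Pads are 19 mm wide; open, the fingers measure 117 mm over their backs; the gripper's body (75 mm by 190 mm) begins 51 mm behind the grasp point.
Start: joints at [-79.441, 30.224, 82.088, -0, 67.689, -10.227], TCP at [0.222, -0.584, 0.223] pointing down, gripper open.
Joint ranges: [-176.69, 176.69], [-43.24, 126.21], [12.49, 139.97], [-82, 262], [0, 151.66], [-163.58, 163.58]. Speed limits (degrees/s): [159.86, 159.86, 180, 180, 180, 180].

INTERFACE

Orientations are given as a 3x3 rotation matrix whose columns are the frame's x, y, z axes.
In Python, from rig import read_state, capture, bot gives the robot as it stands.
- The arm moves only by the shell command python3 -m crank 'ROWS' [OPENING]. ROWS is JSON, a list of rows, each a list of 2 entries, a list of its own where there are three numbers: the shift along the tool's x, y, z in cm, then the turn, a rotation vector about the tool's x, y, z in rad. In form: [[[dx, dy, dz], [wx, wy, wz]], ...]. A call has 1 to 12 rows; each row shifts and turns the commanded pose from where the row before left it, along the tool's axes as they then stand; what a row does not reach is not made up. A row lasts 1/10 s, in which the tool goes at most 50 mm and 8.59 degrees, less where a joint would pass 70% of its speed; a pose out of reach is approached as far as the arm can. A call with a gripper value outside its range is refused whole. OPENING is the closure, from -1 (fully open) to 1 (shut), set as the call begins (- or left out, the last holds). The fingers move at their own pace and stop on an object; the grip force is fixed at half the most. Time passes only in rows, so rows that do not move let the fingers close. It gives the time, the measured TCP pose, the force and the opening at its end, in the units of the state.
- read_state(): the state, without advancing time (a new reading comes with each control period).
- capture(name): name is "side" or "top" or "wrist"; returns a dict with "pixels" (480x640x3 uint8, red, green, blue), "camera_matrix" (3x3 intrinsics, pixels), "R" (3x3) and "t" (3): a world point X has camera coordinates R X + t. Camera axes: x right, y down, z forward; pixel columns grow to the right and rows downward; lengths in m; the calibration is good to about 2 mm. A picture is of the moment at which its call begins. There is no depth.
- bot.hand_in(): hands the job in, once; it reports no verdict.
The state is a dict: "time_s": time; "joint_positions": joint angles; "qvel": joint speeds; "tau": joint torques, N m; "position": TCP position; "tcp_rot": TCP orientation; "force": force on the tool from outside, world axes, zero at the start; "moment": the same for the moment, N m; "opening": opening from 0.0 (shut) to 1.0 (fully open).
Only numpy, scipy, OpenCV 4.12 (cv2) and the standard library are available. Lean on these libraries where they do the work, as an engineer would, in place of code of your own. Each camera call takes 0.05 s, during which the arm holds its last target.

TASK

The three lock cover plates on the drip rack are freshly lacquered and still tacky, so the gripper must not touch any of them. Take the two-pronged lifting fork by its grip bar, lift the round-ended plate up and off its rack hook with the prongs, and hang it on the hook of the single drying stand; leave the other two plates hanging where they are and do not shift the oil can, tape roll or wooden block that stand along the front of the table. Then lay the fork back flat on the table top and let go of it.

Things in the scene. Friction and masses are not known exactly. Their poses are not given: they have to be found in the camera images.
- plate_round: Lower end a half circle: the one to move; bare metal lock cover plate 68 wide x 114 tall x 4 mm, 0.1 kg, hanging by its slot (48 wide x 34 mm high) on a rack hook. 12 mm top bar above the slot, 68 mm solid part below it. Origin: middle of the slot's upper edge (rests on the hook). x = through the thickness, from the hook's open end to the rail; y along the slot; z up
- plate_square: Lower end square-cornered, stays hanging; bare metal lock cover plate 68 wide x 114 tall x 4 mm, 0.1 kg, hanging by its slot (48 wide x 34 mm high) on a rack hook. 12 mm top bar above the slot, 68 mm solid part below it. Origin: middle of the slot's upper edge (rests on the hook). x = through the thickness, from the hook's open end to the rail; y along the slot; z up
- plate_pointed: Lower end a 90 degree point, stays hanging; bare metal lock cover plate 68 wide x 114 tall x 4 mm, 0.1 kg, hanging by its slot (48 wide x 34 mm high) on a rack hook. 12 mm top bar above the slot, 68 mm solid part below it. Origin: middle of the slot's upper edge (rests on the hook). x = through the thickness, from the hook's open end to the rail; y along the slot; z up
- fork: lifting fork, 0.3 kg, lying flat. Origin: underside below the middle of the grip bar; x to the prong tips, z up. Black grip bar along x: 90 long, 22 wide (y), 26 mm high, centre 52 mm above the underside, on posts at x = +-36 mm over a flat base bar 6 mm thick. Crossbar (42 mm wide) ends at x = 50; two 6 mm prongs at y = +-15 run to x = 110, with tips turned up 8 mm and like stop pins at x = 82
- fork_seat (a point): point midway between the prongs at the height of their upper side, 96 mm ahead of and 6 mm above the fork's origin, axes as the fork's. A carried plate's slot edge rides here, between the stop pins (14 mm behind) and the upturned tips (14 mm ahead). Prongs pass through a slot on either side of the hook, and slide in or out freely with this point 8 to 28 mm below the slot's upper edge
- rack: grey drip rack, fixed: tray 110 x 256 mm with 14 mm rim, two round posts and a dark rail along y at hook height (top about 208 mm high), three upturned hooks 85 mm apart pointing to -x. Origin on the table under the middle hook's plate line; x = from the hooks' open ends to the rail
- rack_hook_l (a point): Rack's left (+y) hook: top of its straight 8 mm round bar, mid-length, 200 mm above the table. x = from the open end to the rail or post, z up. Open end is turned up 28 mm on the -x side, to 10 mm above this point; rail or post face 34 mm on the +x side. To pass over the open end a plate's slot edge must be 10 to 26 mm above this point
- rack_hook_m (a point): Rack's middle hook: top of its straight 8 mm round bar, mid-length, 200 mm above the table. x = from the open end to the rail or post, z up. Open end is turned up 28 mm on the -x side, to 10 mm above this point; rail or post face 34 mm on the +x side. To pass over the open end a plate's slot edge must be 10 to 26 mm above this point
- rack_hook_r (a point): Rack's right (-y) hook: top of its straight 8 mm round bar, mid-length, 200 mm above the table. x = from the open end to the rail or post, z up. Open end is turned up 28 mm on the -x side, to 10 mm above this point; rail or post face 34 mm on the +x side. To pass over the open end a plate's slot edge must be 10 to 26 mm above this point
- drying_stand: single drying stand, fixed: grey tray 100 x 80 mm with 14 mm rim, one round post 208 mm high at x = +42 mm and one upturned hook like the rack's, pointing to -x, empty at the start. Origin on the table straight under its hook point; x = from the hook's open end to the post
- stand_hook (a point): Drying stand's hook: top of its straight 8 mm round bar, mid-length, 200 mm above the table. x = from the open end to the rail or post, z up. Open end is turned up 28 mm on the -x side, to 10 mm above this point; rail or post face 34 mm on the +x side. To pass over the open end a plate's slot edge must be 10 to 26 mm above this point
- oil_can: pump oiler, 56 mm round body 82 mm high, thin spout up to 147 mm, standing loose on the table between the fork and the drying stand; origin at the centre of its underside; light and easily knocked over, leave alone
- tape_roll: black roll of tape, 82 mm across, 19 mm high, lying loose; origin at the centre of its underside; leave alone
- wood_block: small wooden block 86 x 48 x 20 mm lying loose; origin at the centre of its underside; leave alone

How it is judged (in metres and radians):
On the way, in this order (a step that is already met when the one before it is completed fails the run):
1. the round-ended plate has been lifted off its rack hook and rides on the fork, at least 60 mm from where it hung (distance of plate_round from where it was at the start of the episode above 0.06 m and contact force between plate_round and fork above 0.3 N and contact force between plate_round and rack below 0.05 N), for 0.2 s.
2. the round-ended plate hangs on the drying stand's hook, free of the fork (x of plate_round in the frame of stand_hook between -0.036 and 0.036 m and y of plate_round in the frame of stand_hook between -0.024 and 0.024 m and z of plate_round in the frame of stand_hook between -0.012 and 0.012 m and contact force between plate_round and drying_stand above 0.3 N and contact force between plate_round and fork below 0.05 N), for 0.2 s.
At the end, for the whole second after the job is handed in: Round-ended plate hangs at rest on the stand hook (slot edge within 12 mm in height, 36 mm along, 24 mm across; tilt under 0.35 rad); fork lies flat and still on the table; other plates within 40 mm, oil can, tape roll and block within 30 mm of their start (all of step 2 and linear speed of plate_round below 0.05 m/s and angle between plate_round's own z axis and vertical below 0.35 rad and height (world z) of fork between -0.01 and 0.012 m and angle between fork's own z axis and vertical below 0.12 rad and linear speed of fork below 0.03 m/s and world x of fork above 0.33 m and distance of each of plate_square, plate_pointed from where it was at the start of the episode below 0.04 m and distance of each of oil_can, tape_roll, wood_block from where it was at the start of the episode below 0.03 m); the robot touches nothing.
It fails at once if the gripper or arm touches one of the tacky plates (contact force between any of the fingers, the arm and plate_round above 0.5 N or contact force between any of the fingers, the arm and plate_square above 0.5 N or contact force between any of the fingers, the arm and plate_pointed above 0.5 N).
It fails at once if one of the other two plates is knocked off its hook or shifted more than 40 mm (distance of any of plate_square, plate_pointed from where it was at the start of the episode above 0.04 m).
It fails at once if the oil can, tape roll or wooden block is shifted more than 30 mm or the can is knocked over (distance of any of oil_can, tape_roll, wood_block from where it was at the start of the episode above 0.03 m or angle between oil_can's own z axis and vertical above 0.5 rad).
It also fails if it takes over 72 s, if anything falls off the work surface, if the arm or the gripper's body presses on something with over 40 N, if the wrist force passes 120 N, or if a joint passes its speed limit or range.

## Working session

There is one attempt and no reset: what is moved stays moved. The work goes in short steps, Python scripts to look and compute and a shell command to move; the robot and the scene stay as the last step left them, time stands still between calls to the robot, and variables do not carry over. Pictures are saved under pics/ and viewed, and the job is handed in when it is done.

```bash
mkdir -p pics; ls; python3 - <<'E'
from rig import read_state, capture, bot
import cv2,json
s=read_state(); print(s)
import numpy as np
for n in ["side","top","wrist"]:
    c=capture(n); cv2.imwrite(f"pics/{n}0.png",c["pixels"][:,:,::-1]); print(n,c["camera_matrix"],c["R"],c["t"])
E
```

```text
pics
{'time_s': 0.0, 'joint_positions': array([-7.94400936e+01,  3.02802312e+01,  8.21576943e+01,  1.46759848e-04,
        6.76879604e+01, -1.02281138e+01]), 'qvel': array([-0.00693287, -0.06628583, -0.06751172,  0.00370922,  0.00833714,
       -0.03994634]), 'tau': array([ 5.46308329e-04, -4.40044570e+01, -1.76594371e+01,  6.32212101e-02,
        5.82743017e-02, -1.79556300e-04]), 'position': array([ 0.22170171, -0.58356531,  0.2215508 ]), 'tcp_rot': array([[ 3.54910151e-01, -9.34900329e-01, -4.00322783e-04],
       [-9.34897915e-01, -3.54910160e-01,  2.16034592e-03],
       [-2.16178673e-03, -3.92467762e-04, -9.99997586e-01]]), 'force': array([ 0.21955801, -0.42792106,  0.22291619]), 'moment': array([0.06778199, 0.00307317, 0.05761766]), 'opening': 1.0018439050736088}
side [[618.29243673   0.         325.85084691]
 [  0.         618.29243673 243.93222472]
 [  0.           0.           1.        ]] [[ 0.98622699 -0.16507509 -0.01032209]
 [-0.08537464 -0.45462582 -0.88658138]
 [ 0.14165981  0.87525172 -0.46245748]] [-0.50252458  0.16315132  1.5870074 ]
top [[463.86070464   0.         319.32832878]
 [  0.         463.86070464 234.7885892 ]
 [  0.           0.           1.        ]] [[ 0.02763809 -0.99948368 -0.01638597]
 [-0.99405425 -0.02575348 -0.10579655]
 [ 0.10531993  0.01921256 -0.99425278]] [-0.00193309  0.53366453  1.42009519]
wrist [[430.1983819    0.         328.5931914 ]
 [  0.         430.1983819  237.62643692]
 [  0.           0.           1.        ]] [[ 0.35523447 -0.93477534 -0.0018805 ]
 [-0.89700196 -0.34144451  0.28071895]
 [-0.26305124 -0.09803424 -0.95978817]] [-0.62462277 -0.03434208  0.39117211]
```

View pics/side0.png

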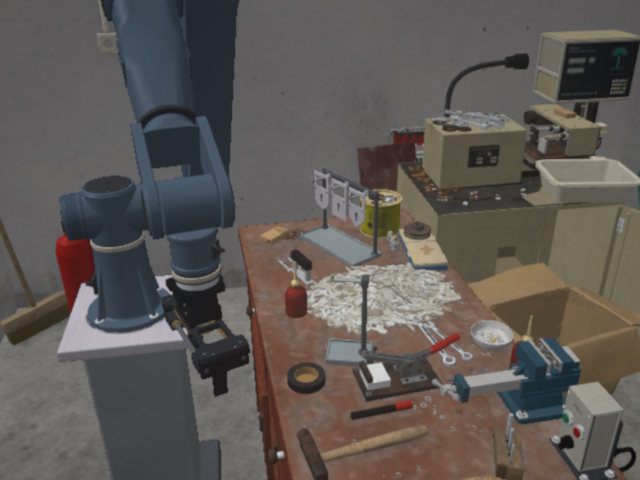

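View pics/top0.png

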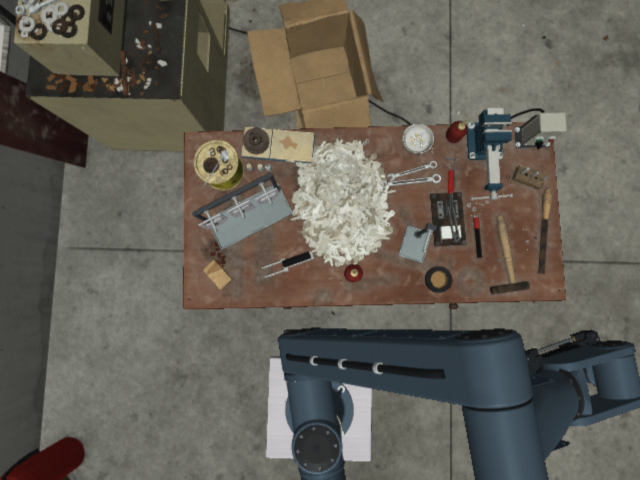

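View pics/wrist0.png

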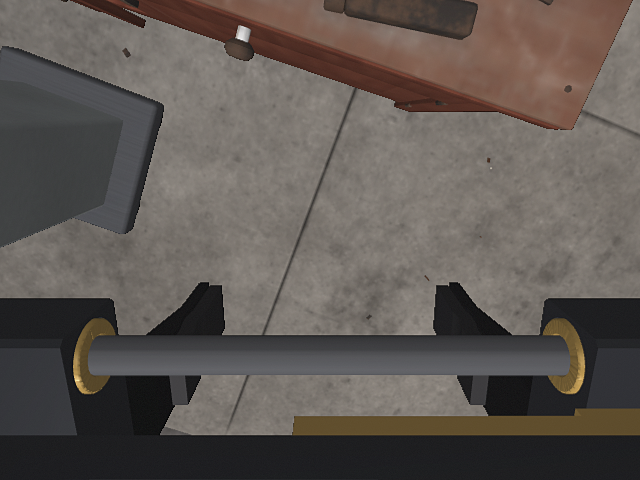

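The side view has the rack around (340,215), the fork near (300,262), the can at (296,300), and the stand at (362,310). The top view has the rack at (245,210), the fork at (287,264), and the stand at (418,240). I'll enlarge these areas.

```bash
python3 - <<'E'
import cv2
a=cv2.imread("pics/top0.png"); 
cv2.imwrite("pics/t1.png",cv2.resize(a[160:300,190:340],None,fx=5,fy=5,interpolation=cv2.INTER_CUBIC)[:600,:])
cv2.imwrite("pics/t2.png",cv2.resize(a[210:300,330:460],None,fx=6,fy=6,interpolation=cv2.INTER_CUBIC))
a=cv2.imread("pics/side0.png"); 
cv2.imwrite("pics/s1.png",cv2.resize(a[160:320,250:410],None,fx=3.75,fy=3.75,interpolation=cv2.INTER_CUBIC))
cv2.imwrite("pics/s2.png",cv2.resize(a[260:400,280:440],None,fx=4,fy=4,interpolation=cv2.INTER_CUBIC))
E
```

```text
(no output)
```

View pics/t1.png

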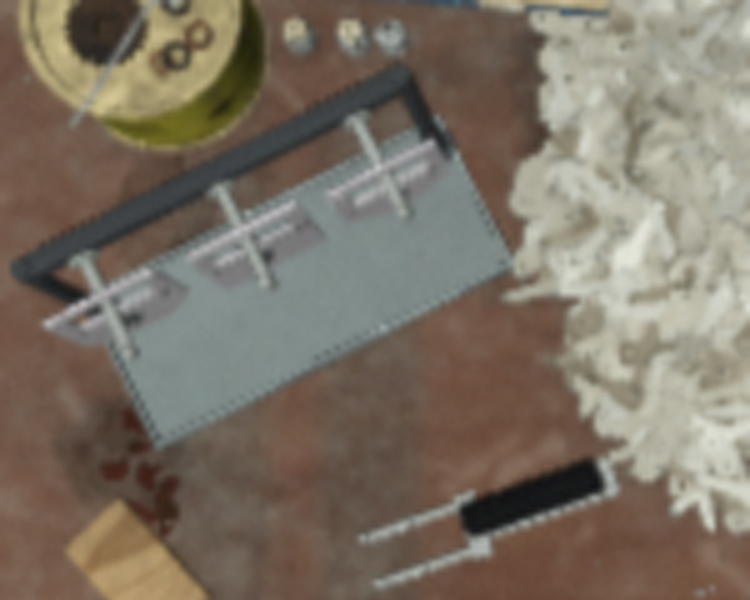

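View pics/t2.png

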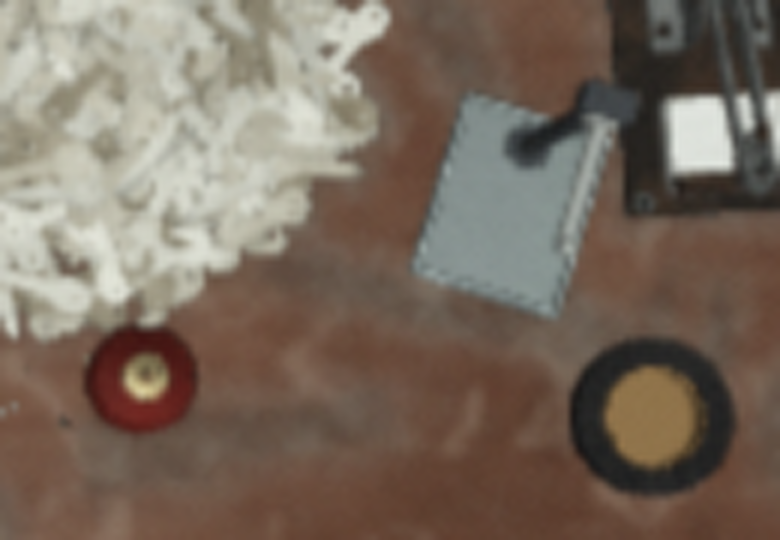

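View pics/s1.png

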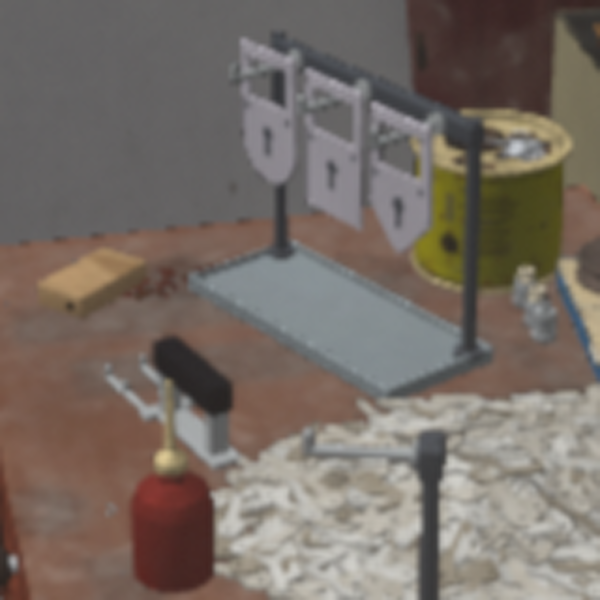

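View pics/s2.png

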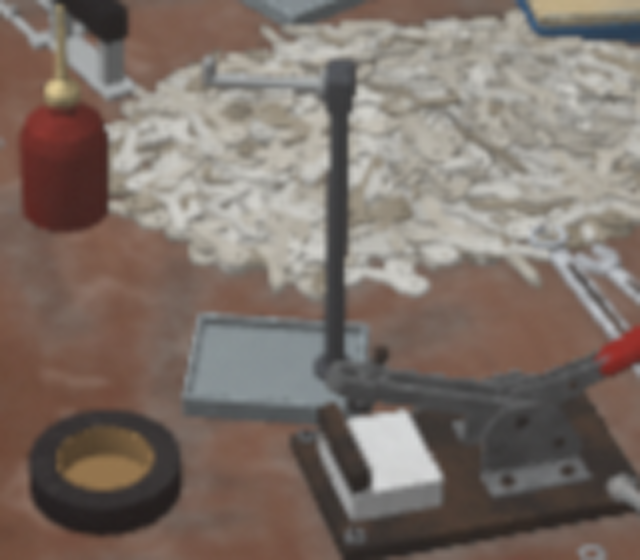

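The round-ended plate hangs on the +y hook: the tip is at t1 (132,353) and s1 (235,70). I'll fit the poses from the marked pixels in both views.

```bash
cat > fit.py <<'E'
import numpy as np
from scipy.optimize import least_squares
K={'s':np.array([[618.29243673,0,325.85084691],[0,618.29243673,243.93222472],[0,0,1]]),'t':np.array([[463.86070464,0,319.32832878],[0,463.86070464,234.7885892],[0,0,1]])}
R={'s':np.array([[0.98622699,-0.16507509,-0.01032209],[-0.08537464,-0.45462582,-0.88658138],[0.14165981,0.87525172,-0.46245748]]),'t':np.array([[0.02763809,-0.99948368,-0.01638597],[-0.99405425,-0.02575348,-0.10579655],[0.10531993,0.01921256,-0.99425278]])}
T={'s':np.array([-0.50252458,0.16315132,1.5870074]),'t':np.array([-0.00193309,0.53366453,1.42009519])}
crop={'t1':('t',190,160,5),'t2':('t',330,210,6),'s1':('s',250,160,3.75),'s2':('s',280,260,4)}
def px(c,u,v):
    k,x0,y0,f=crop[c]; return k,np.array([x0+(u+.5)/f-.5,y0+(v+.5)/f-.5])
def proj(k,X):
    c=R[k]@X+T[k]; p=K[k]@c; return p[:2]/p[2]
def world(P,q):
    c,s=np.cos(P[2]),np.sin(P[2]); return np.array([P[0]+c*q[0]-s*q[1],P[1]+s*q[0]+c*q[1],q[2]])
def fit(obs,x0):
    o=[(px(*a),np.array(q)) for a,q in obs]
    f=lambda P:np.concatenate([proj(k,world(P,q))-uv for (k,uv),q in o])
    r=least_squares(f,x0,loss='soft_l1'); return r.x,r.fun.reshape(-1,2).round(1)
def ray(c,u,v,z):
    k,uv=px(c,u,v); d=R[k].T@np.linalg.solve(K[k],np.append(uv,1)); o=-R[k].T@T[k]
    return o+d*(z-o[2])/d[2]
E
python3 - <<'E'
from fit import *
h=.210
rack=[(('t1',132,353),(-.028,.085,h)),(('t1',267,283),(-.028,0,h)),(('t1',405,213),(-.028,-.085,h)),
(('t1',83,258),(.034,.085,.2)),(('t1',218,187),(.034,0,.2)),(('t1',355,118),(.034,-.085,.2)),
(('s1',235,70),(-.028,.085,h)),(('s1',306,100),(-.028,0,h)),(('s1',377,132),(-.028,-.085,h))]
fork=[(('t1',462,515),(.045,-.0,.065)),(('t1',605,475),(-.045,0,.065)),(('t1',362,541),(.11,-.015,.012)),(('t1',378,585),(.11,.015,.012)),(('t1',470,497),(.05,-.021,.006)),(('t1',487,545),(.05,.021,.006)),
(('s1',110,370),(.11,.015,.014))]
stand=[(('t2',565,245),(-.028,0,h)),(('t2',608,100),(.042,0,.208)),(('s2',210,62),(-.028,0,h)),(('s2',340,65),(.042,0,.208))]
for n,o,x in(("rack",rack,[.6,.2,.5]),("fork",fork,[.4,.1,1.9]),("stand",stand,[.5,-.25,-.3])):
    P,r=fit(o,x); print(n,P,np.degrees(P[2]),r.tolist())
    if n=="rack": print("hookl",world(P,(0,.085,.2)))
a=ray('t1',45,323,.212);b=ray('t1',150,268,.212);print("plate",a,b,(a+b)/2)
print("can",ray('t2',140,380,.08),"tape",ray('t2',652,416,.019),"fork bar",ray('t1',462,515,.065),ray('t1',605,475,.065))
for c in[(467,93),(415,272),(557,318),(610,130)]: print("tray",ray('t2',*c,.014))
print("block",ray('t1',120,500,.02),ray('t1',65,550,.02))
E
```

```text
rack [0.58541581 0.23308312 0.51618953] 29.575481271614006 [[-0.3, 0.2], [0.3, -0.3], [0.1, -0.7], [0.4, 0.0], [0.6, -0.0], [0.3, -0.4], [-0.4, -2.5], [-1.0, -2.3], [-0.3, -2.0]]
hookl [0.54346239 0.30700815 0.2       ]
fork [0.45475264 0.07804696 1.94205774] 111.27171188037727 [[0.7, 1.2], [0.1, -0.8], [1.2, -0.7], [1.1, -0.5], [-2.8, -0.1], [-1.8, 2.9], [-0.2, -1.6]]
stand [ 0.50548333 -0.28431674 -0.2744752 ] -15.72627039935938 [[0.6, 0.2], [0.4, -0.0], [-0.2, -2.1], [0.2, -0.5]]
plate [0.53468172 0.3406526  0.212     ] [0.56659453 0.28440183 0.212     ] [0.55063812 0.31252721 0.212     ]
can [ 0.41639381 -0.09190088  0.08      ] tape [ 0.40661747 -0.35963167  0.019     ] fork bar [0.44206523 0.12229741 0.065     ] [0.46860644 0.0364193  0.065     ]
tray [ 0.57296647 -0.2639959   0.014     ]
tray [ 0.47814274 -0.23767434  0.014     ]
tray [ 0.4561409 -0.311571   0.014    ]
tray [ 0.55533458 -0.33881669  0.014     ]
block [0.44764205 0.34168139 0.02      ] [0.41546609 0.37459374 0.02      ]
```

```bash
python3 -m crank '[[[0,0,-4.5],[0,0,0]],[[0,0,-4.5],[0,0,0]],[[0,0,-4.5],[0,0,0]],[[0,0,-4.5],[0,0,0]],[[-3.6,-2.8,0],[0,0,0]],[[-3.6,-2.8,0],[0,0,0]],[[-3.6,-2.8,0],[0,0,0]],[[-3.6,-2.8,0],[0,0,0]],[[-3.6,-2.8,0],[0,0,0]],[[-3.6,-2.8,0],[0,0,0]],[[-3.6,-2.8,0],[0,0,0]],[[-3.6,-2.8,0],[0,0,0]]]' -1
python3 -m crank '[[[-3.6,-2.9,0],[0,0,0]],[[-3.6,-2.9,0],[0,0,0]],[[-3.6,-2.9,0],[0,0,0]],[[-3.6,-2.9,0],[0,0,0]],[[-3.6,-2.9,0],[0,0,0]],[[-3.6,-2.9,0],[0,0,0]],[[-3.6,-2.9,0],[0,0,0]],[[0,0,0],[0,0,-0.14]],[[0,0,0],[0,0,-0.14]],[[0,0,0],[0,0,-0.14]],[[0,0,0],[0,0,-0.14]],[[0,0,0],[0,0,-0.14]]]'
python3 -m crank '[[[0,0,0],[0,0,-0.14]],[[0,0,0],[0,0,-0.14]],[[0,0,0],[0,0,-0.14]],[[0,0,0],[0,0,-0.14]],[[0,0,0],[0,0,-0.14]],[[0,0,0],[0,0,-0.14]],[[0,0,0],[0,0,0]]]'
python3 - <<'E'
from rig import *
import cv2
s=read_state();print(s["position"],s["tcp_rot"],s["joint_positions"])
c=capture("wrist");cv2.imwrite("pics/w1.png",c["pixels"][:,:,::-1])
E
```

```text
time_s: 1.35
position: [0.329, -0.2335, 0.4024]
tcp_rot: [[0.354, -0.935, 0.0], [-0.935, -0.354, 0.0], [-0.0, -0.0, -1.0]]
force: [1.2, 0.9, -0.3]
opening: 0.997
time_s: 2.55
position: [0.429, 0.0723, 0.4022]
tcp_rot: [[0.877, -0.481, -0.001], [-0.481, -0.877, 0.0], [-0.001, 0.0, -1.0]]
force: [0.5, -0.3, 0.3]
opening: 1.0
time_s: 3.25
position: [0.4291, 0.0721, 0.4023]
tcp_rot: [[0.945, 0.326, -0.001], [0.326, -0.945, 0.0], [-0.001, -0.0, -1.0]]
force: [-0.0, -0.4, 0.1]
opening: 1.0
[0.42906723 0.07212509 0.40228093] [[ 9.45473608e-01  3.25697834e-01 -7.59973021e-04]
 [ 3.25697970e-01 -9.45473865e-01  5.90886433e-05]
 [-6.99289586e-04 -3.03388423e-04 -9.99999709e-01]] [-5.23827546e+00  4.16254411e+00  9.16081350e+01 -6.07043827e-04
  8.42729914e+01 -2.42460800e+01]
```

View pics/w1.png

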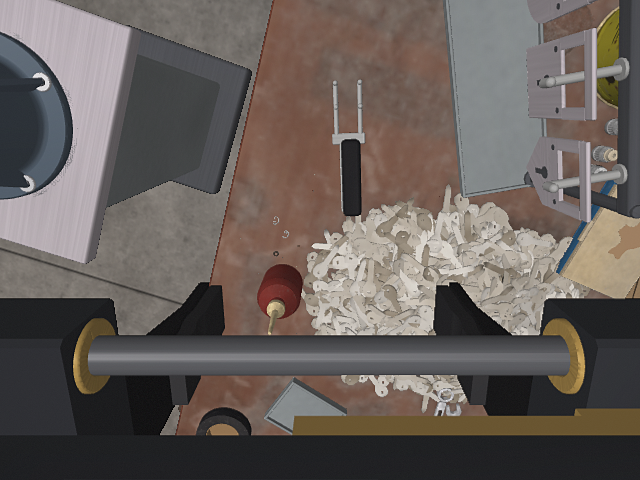

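The wrist view shows the fork prongs up at (335,82) and (360,82), with the grip bar from (350,140) to (352,214). I'll refit with this view.

```bash
python3 - <<'E'
from fit import *
import fit as F
from rig import *
import cv2
c=capture("wrist"); K['w']=c["camera_matrix"];R['w']=c["R"];T['w']=c["t"]
crop['w']=('w',0,0,1)
im=c["pixels"][:,:,::-1]
cv2.imwrite("pics/w2.png",cv2.resize(im[60:240,290:400],None,fx=3.3,fy=3.3,interpolation=cv2.INTER_CUBIC))
cv2.imwrite("pics/w3.png",cv2.resize(im[0:230,430:640],None,fx=2.6,fy=2.6,interpolation=cv2.INTER_CUBIC))
np.savez("w.npz",K=K['w'],R=R['w'],T=T['w'])
for P in ([.4548,.078,np.radians(111.3)],[.4548,.078,np.radians(109)]):
  for q in [(.045,.011,.065),(.045,-.011,.065),(-.045,.011,.065),(-.045,-.011,.065),(.11,.015,.01),(.11,-.015,.01),(.05,.021,.006),(.05,-.021,.006)]:
    print(q,proj('w',world(P,q)).round(1),proj('t',world(P,q)).round(1))
E
```

```text
(0.045, 0.011, 0.065) [340.5 143.5] [283.9 267.2]
(0.045, -0.011, 0.065) [359.8 142.7] [281.5 260.4]
(-0.045, 0.011, 0.065) [343.1 220.3] [312.  257.2]
(-0.045, -0.011, 0.065) [361.5 219.5] [309.5 250.4]
(0.11, 0.015, 0.01) [334.2  86. ] [266.4 276.1]
(0.11, -0.015, 0.01) [358.8  84.9] [263.3 267.1]
(0.05, 0.021, 0.006) [331.2 136.5] [285.2 271.5]
(0.05, -0.021, 0.006) [364.4 135.1] [280.8 258.9]
(0.045, 0.011, 0.065) [342.1 143.1] [283.6 266.7]
(0.045, -0.011, 0.065) [361.4 143. ] [281.5 259.8]
(-0.045, 0.011, 0.065) [341.6 220. ] [312.  257.8]
(-0.045, -0.011, 0.065) [360.  219.9] [309.8 250.9]
(0.11, 0.015, 0.01) [337.8  85.3] [265.8 274.8]
(0.11, -0.015, 0.01) [362.4  85.3] [263.1 265.7]
(0.05, 0.021, 0.006) [332.8 135.8] [284.8 270.9]
(0.05, -0.021, 0.006) [366.  135.7] [280.9 258.2]
```

View pics/w2.png

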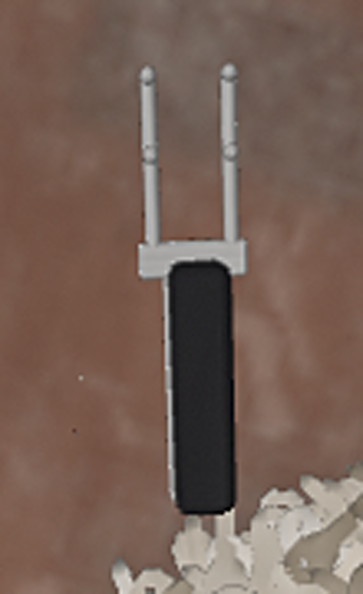

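View pics/w3.png

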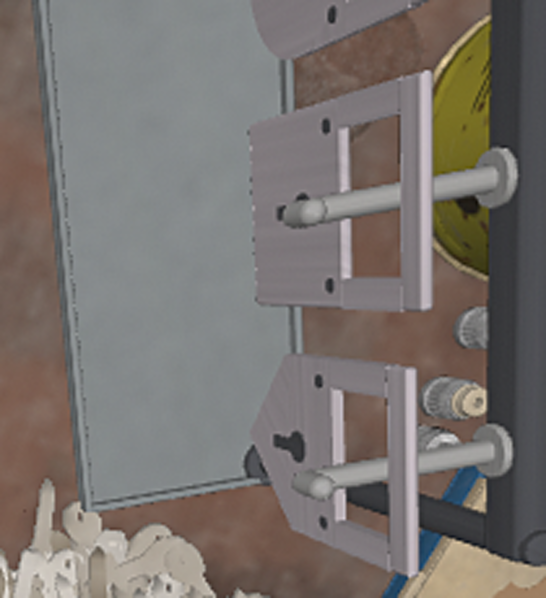

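```bash
python3 - <<'E'
from fit import *
w=np.load("w.npz"); K['w'],R['w'],T['w']=w['K'],w['R'],w['T']
crop['w2']=('w',290,60,3.3);crop['w3']=('w',430,0,2.6)
fork=[(('w2',147,73),(.107,.015,.014)),(('w2',229,71),(.107,-.015,.014)),(('w2',150,153),(.082,.015,.014)),(('w2',230,150),(.082,-.015,.014)),(('w2',138,243),(.05,.021,.006)),(('w2',245,240),(.05,-.021,.006)),
(('w2',170,263),(.045,.011,.062)),(('w2',230,262),(.045,-.011,.062)),(('w2',176,512),(-.045,.011,.062)),(('w2',235,511),(-.045,-.011,.062))]
P,r=fit(fork,[.45,.08,1.9]);print("fork wrist",P,np.degrees(P[2]),r.tolist())
rk=[(('w3',310,210),(-.028,0,.21)),(('w3',315,486),(-.028,-.085,.21)),(('w3',492,170),(.034,0,.204)),(('w3',492,450),(.034,-.085,.204))]
Q,r=fit(rk,[.58,.23,.5]);print("rack wrist",Q,np.degrees(Q[2]),r.tolist(),world(Q,(0,.085,.2)))
# triangulate hooktip m: top vs wrist
E
```

```text
fork wrist [0.45302583 0.08248772 1.94090637] 111.20574347931941 [[0.1, 2.4], [0.1, 1.9], [-0.1, -0.2], [0.2, -0.4], [-0.4, -0.7], [0.5, -1.2], [-0.9, -0.4], [0.2, -0.9], [-0.2, 1.0], [0.3, 0.5]]
rack wrist [0.57985816 0.23471793 0.51214404] 29.343691841290074 [[-3.9, -0.4], [-1.4, 0.5], [2.5, 0.3], [1.8, -0.2]] [0.53820414 0.30881207 0.2       ]
```

```bash
python3 -m crank '[[[2.56,-1.4,0],[0,0,-0.038]],[[0,0,4.5],[0,0,0]],[[0,0,4.5],[0,0,0]],[[0,0,4.5],[0,0,0]],[[0,0,4.5],[0,0,0]],[[0,0,4.5],[0,0,0]],[[0,0,4.5],[0,0,0]],[[0,0,0],[0,0,0]],[[0,0,0],[0,0,0]]]' -0.1
python3 - <<'E'
from rig import *
import cv2
c=capture("wrist");cv2.imwrite("pics/w4.png",c["pixels"][:,:,::-1])
E
```

```text
time_s: 4.25
position: [0.449, 0.0937, 0.1325]
tcp_rot: [[0.933, 0.36, -0.002], [0.36, -0.933, 0.0], [-0.002, -0.001, -1.0]]
force: [0.4, -0.6, 0.9]
opening: 0.548
```

View pics/w4.png

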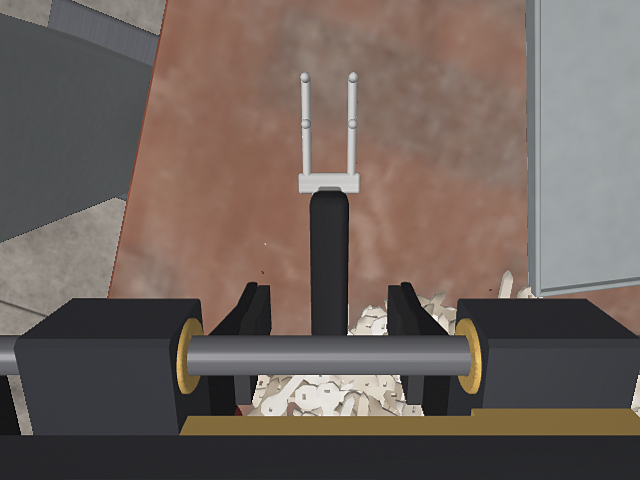

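The fork is centred between the fingers (bar at column 329) and square to them. I'll descend and grip.

```bash
python3 -m crank '[[[0,0,3.5],[0,0,0]],[[0,0,3.5],[0,0,0]],[[0,0,2],[0,0,0]],[[0,0,0.95],[0,0,0]],[[0,0,0],[0,0,0]]]'
python3 -m crank '[[[0,0,0],[0,0,0]],[[0,0,0],[0,0,0]],[[0,0,0],[0,0,0]],[[0,0,0],[0,0,0]],[[0,0,0],[0,0,0]],[[0,0,0],[0,0,0]]]' 1
python3 -m crank '[[[0,0,-1],[0,0,0]],[[0,0,-2],[0,0,0]],[[0,0,-3],[0,0,0]],[[0,0,-4],[0,0,0]],[[0,0,-4],[0,0,0]],[[0,0,-4],[0,0,0]],[[0,0,-4],[0,0,0]],[[0,0,0],[0,0,0]],[[0,0,0],[0,0,0]]]'
python3 - <<'E'
from rig import *
import cv2
for n in("wrist","side"):
    c=capture(n);cv2.imwrite(f"pics/{n}5.png",c["pixels"][:,:,::-1])
E
```

```text
time_s: 4.8
position: [0.4505, 0.0937, 0.0342]
tcp_rot: [[0.932, 0.361, 0.003], [0.361, -0.932, -0.0], [0.003, 0.001, -1.0]]
force: [-1.0, 0.0, -0.6]
opening: 0.549
time_s: 5.4
position: [0.4493, 0.0936, 0.0336]
tcp_rot: [[0.932, 0.362, 0.001], [0.362, -0.932, -0.0], [0.001, 0.0, -1.0]]
force: [-0.8, -0.9, 7.0]
opening: 0.246
time_s: 6.3
position: [0.4484, 0.0938, 0.2535]
tcp_rot: [[0.932, 0.362, 0.001], [0.362, -0.932, -0.0], [0.001, 0.0, -1.0]]
force: [0.4, -0.2, -3.1]
opening: 0.256
```

View pics/wrist5.png

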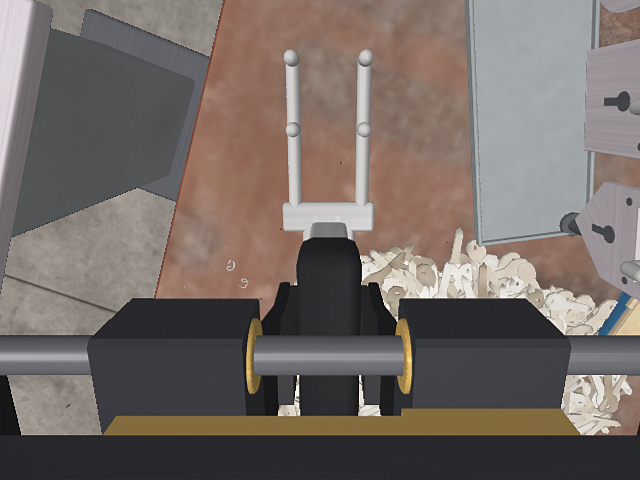

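View pics/side5.png

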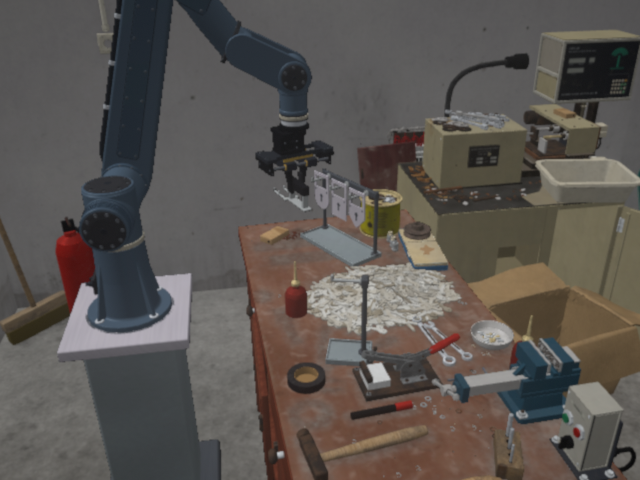

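The fork is held level and shows no droop; its tips are at (291,58) and (365,58). I'll estimate the fork seat in the tool frame and compute the approach to the left hook.

```bash
cat > seat.py <<'E'
import numpy as np
from scipy.optimize import least_squares
from rig import *
# wrist-cam to tool
s=read_state();c=capture("wrist")
Rt=s["tcp_rot"];p=s["position"]
E
python3 - <<'E'
from seat import *
import cv2
K=c["camera_matrix"]
obs=[((291.5,57),(.107,.015,.014)),((365,57),(.107,-.015,.014)),((293,129),(.082,.015,.014)),((364,129),(.082,-.015,.014)),((283,206),(.05,.021,.006)),((373,206),(.05,-.021,.006))]
def W(P,q):
    cp,sp=np.cos(P[4]),np.sin(P[4]); q=np.array(q); q=np.array([cp*q[0]+sp*q[2],q[1],-sp*q[0]+cp*q[2]])
    cy,sy=np.cos(P[3]),np.sin(P[3]); return np.array([P[0]+cy*q[0]-sy*q[1],P[1]+sy*q[0]+cy*q[1],P[2]+q[2]])
def pr(X):
    a=K@(c["R"]@X+c["t"]); return a[:2]/a[2]
z0=p[2]-.0335
f=lambda P:np.concatenate([pr(W(P,q))-np.array(u) for u,q in obs]+[[(P[2]-z0)*500]])
r=least_squares(f,[p[0],p[1],z0,1.94,0]);P=r.x
print(P,"yaw,pitch",np.degrees(P[3:]),r.fun.round(1))
se=W(P,(.096,0,.006));print("seat",se,"in tool",Rt.T@(se-p), "tool x yaw",np.degrees(np.arctan2(Rt[1,0],Rt[0,0])))
print("cam in tool",Rt.T@(-c["R"].T@c["t"]-p))
E
```

```text
[0.45091842 0.08257161 0.22369863 1.93944329 0.00635554] yaw,pitch [111.12191514   0.36414569] [-2.4  3.4  2.6  3.5 -2.4 -1.1  1.9 -1.  -2.9 -3.   3.3 -2.8  2.8]
seat [0.41631143 0.17215568 0.22908838] in tool [-0.00031579 -0.08421227  0.02257267] tool x yaw 21.19728108881684
cam in tool [-0.00024215 -0.07655058 -0.16220824]
```

```bash
python3 -m crank '[[[0,0,0],[0,0,0.12]],[[0,0,0],[0,0,0.12]],[[0,0,0],[0,0,0.12]],[[0,0,0],[0,0,0.12]],[[0,0,0],[0,0,0.12]],[[0,0,0],[0,0,0.12]],[[0,0,0],[0,0,0.12]],[[0,0,0],[0,0,0.12]],[[0,0,0],[0,0,0.12]],[[0,0,0],[0,0,0.12]],[[0,0,0],[0,0,0.12]],[[0,0,0],[0,0,0.106]]]'
python3 -m crank '[[[-2.34,-0.46,0],[0,0,0]],[[-2.34,-0.46,0],[0,0,0]],[[-2.34,-0.46,0],[0,0,0]],[[-2.34,-0.46,0],[0,0,0]],[[-2.34,-0.46,0],[0,0,0]],[[-2.34,-0.46,0],[0,0,0]],[[0,0,0],[0,0,0]],[[0,0,0],[0,0,0]]]'
python3 - <<'E'
from rig import *
import cv2,numpy as np
s=read_state();print(s["joint_positions"])
for n in("wrist","side"):
    c=capture(n);cv2.imwrite(f"pics/{n}6.png",c["pixels"][:,:,::-1]); np.savez(n+"6.npz",K=c["camera_matrix"],R=c["R"],T=c["t"])
E
```

```text
time_s: 7.65
position: [0.4478, 0.0937, 0.251]
tcp_rot: [[0.488, -0.873, -0.005], [-0.873, -0.488, 0.0], [-0.003, 0.004, -1.0]]
force: [0.4, -0.0, -1.7]
opening: 0.244
time_s: 8.45
position: [0.403, 0.2293, 0.2516]
tcp_rot: [[0.494, -0.87, -0.003], [-0.87, -0.494, -0.002], [-0.0, 0.004, -1.0]]
force: [0.3, 0.7, -2.5]
opening: 0.247
[ 1.58140177e+01  1.55847012e+01  1.02206566e+02 -4.26872658e-02
  6.24142580e+01  7.62480167e+01]
```

View pics/wrist6.png

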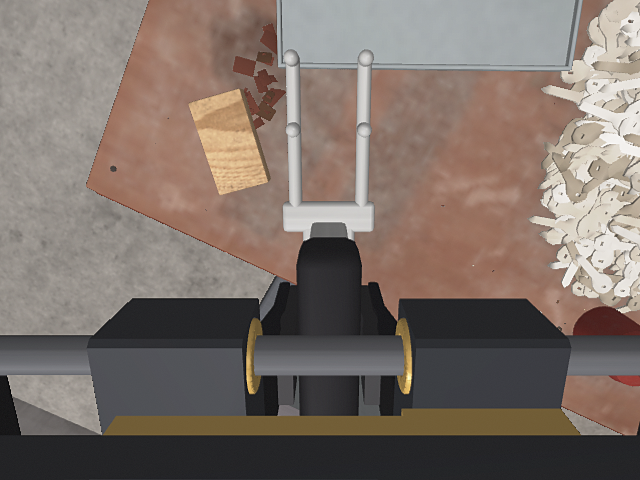

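View pics/side6.png

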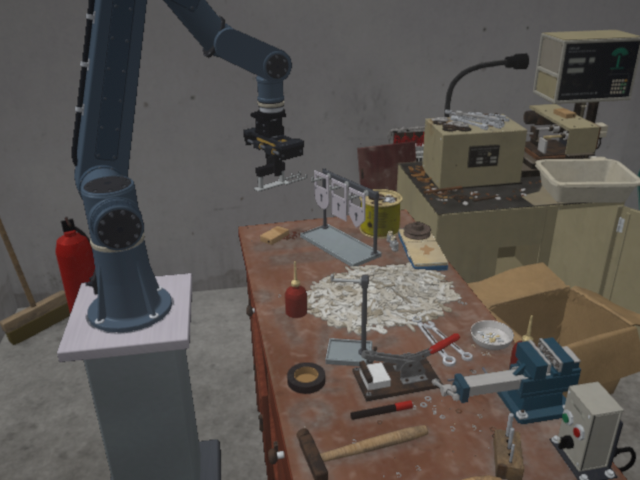

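```bash
python3 - <<'E'
from fit import *
import cv2
w=np.load("wrist6.npz"); K['w'],R['w'],T['w']=w['K'],w['R'],w['T']; crop['w']=('w',0,0,1)
a=ray('w',279,65.5,.014);b=ray('w',573,69.5,.014);print(a,b,np.linalg.norm(a-b),np.degrees(np.arctan2(*(a-b)[[1,0]]))-90)
m=(a+b)/2;d=(a-b)/np.linalg.norm(a-b);print("line under hook l on tray edge",m+.085*d)
im=cv2.imread("pics/side6.png");cv2.imwrite("pics/s6z.png",cv2.resize(im[150:230,230:350],None,fx=6,fy=6,interpolation=cv2.INTER_CUBIC))
E
```

```text
[0.4814722 0.3225848 0.014    ] [0.60465075 0.09923136 0.014     ] 0.2550680556237884 28.87656275060941
line under hook l on tray edge [0.50201291 0.28533937 0.014     ]
```

View pics/s6z.png

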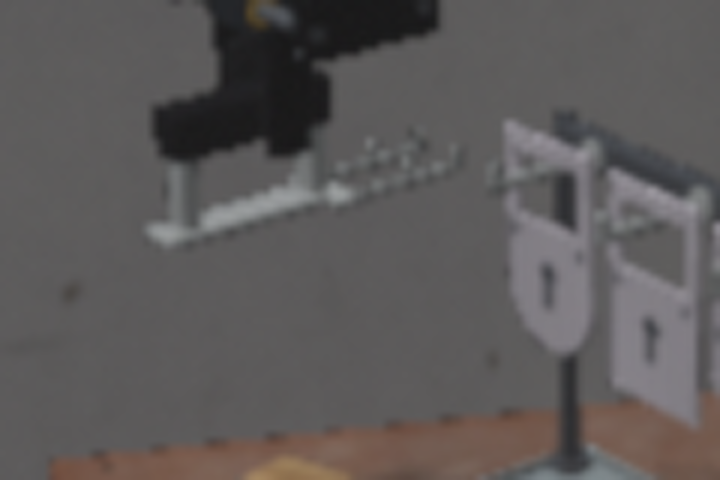

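```bash
python3 - <<'E'
from fit import *
p=np.array([.403,.2293,.2516]);f=np.array([.870,.492,0]);l=np.array([-.492,.870,0])
h=np.array([.541,.308,.2])
def z(k,X,c): 
    u=proj(k,X); return ((u-np.array(c[:2])+.5)*c[2]-.5).round(0)
c=(230,150,6)
for s in(.015,-.015): print("tip",z('s',p+f*(.084+.012)+l*s+np.array([0,0,-.0195]),c),"pin",z('s',p+f*.07+l*s+np.array([0,0,-.0195]),c))
print("tail",z('s',p-f*.062+np.array([0,0,-.033]),c))
print("hooktip",z('s',h-f*.028+np.array([0,0,.01]),c),"rail",z('s',h+f*.034,c))
for x in(0,.005,.01): print("platetop",x,z('s',h+f*x+l*.034+np.array([0,0,.012]),c),z('s',h+f*x-l*.034+np.array([0,0,.012]),c))
E
```

```text
tip [412. 123.] pin [369. 135.]
tip [450. 140.] pin [406. 153.]
tail [158. 239.]
hooktip [488. 157.] rail [587. 146.]
platetop 0 [491. 121.] [576. 159.]
platetop 0.005 [499. 119.] [584. 156.]
platetop 0.01 [507. 116.] [592. 154.]
```

```bash
python3 -m crank '[[[0,0,2],[0,0,0.003]],[[0,0,2.26],[0,0,0.003]],[[0,0,0],[0,0,0]],[[0,-1.5,0],[0,0,0]],[[0,-1.5,0],[0,0,0]],[[0,-1.5,0],[0,0,0]],[[0,-0.4,0],[0,0,0]],[[0,0,0],[0,0,0]],[[0,0,0],[0,0,0]]]'
python3 - <<'E'
from rig import *
import cv2,numpy as np
for n in("wrist","side"):
    c=capture(n);im=c["pixels"][:,:,::-1]
    if n=="side": im=cv2.resize(im[150:230,230:350],None,fx=6,fy=6,interpolation=cv2.INTER_CUBIC)
    cv2.imwrite(f"pics/{n}7.png",im); np.savez(n+"7.npz",K=c["camera_matrix"],R=c["R"],T=c["t"])
E
```

```text
time_s: 9.45
position: [0.4459, 0.2528, 0.2105]
tcp_rot: [[0.487, -0.873, -0.001], [-0.873, -0.487, -0.001], [-0.0, 0.001, -1.0]]
force: [0.1, -0.2, -3.6]
opening: 0.248
```

View pics/wrist7.png

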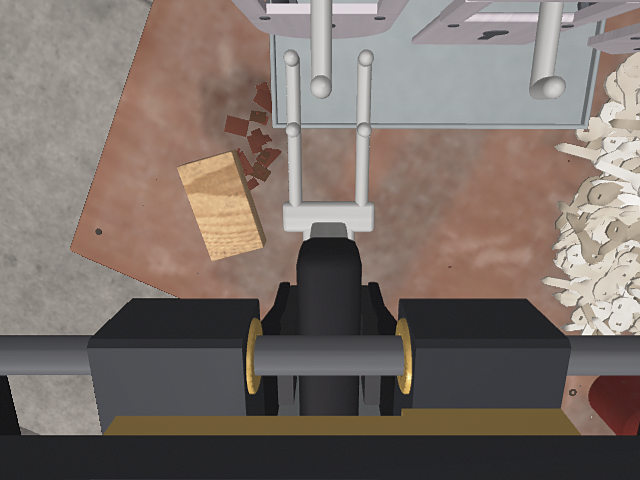

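View pics/side7.png

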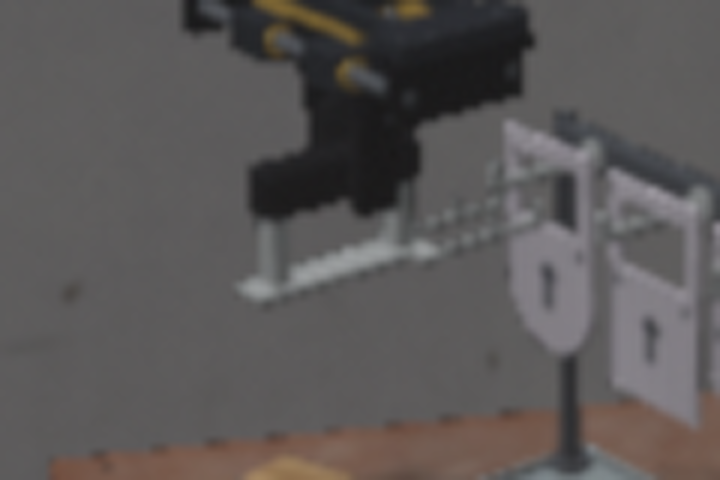

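```bash
python3 - <<'E'
from fit import *
w=np.load("wrist7.npz"); K['w'],R['w'],T['w']=w['K'],w['R'],w['T']; crop['w']=('w',0,0,1)
p=np.array([.4459,.2528,0]);f=np.array([.873,.487,0]);l=np.array([-.487,.873,0])
for n,u,v,z in(("hooktip",321,85,.209),("forktipL",291,57,.1915),("forktipR",365,57,.1915),("pinL",293,130,.1915)):
    d=ray('w',u,v,z)-p; print(n,d@f,d@l)
E
```

```text
hooktip 0.08605070981695993 0.002010020117070233
forktipL 0.09732740697314056 0.013966083199311558
forktipR 0.09732706087888332 -0.014929186590886916
pinL 0.06965124810588415 0.01383176327170496
```

```bash
python3 -m crank '[[[-0.25,0,0],[0,0,0]],[[0,0,0],[0,0,0]],[[0,-1,0],[0,0,0]],[[0,-1,0],[0,0,0]],[[0,-1,0],[0,0,0]],[[0,-0.3,0],[0,0,0]],[[0,0,0],[0,0,0]],[[0,0,0],[0,0,0]]]'
cat > look.py <<'E'
from rig import *
import cv2,numpy as np,sys
k=sys.argv[1]; x0,y0,x1,y1,f=[int(v) for v in sys.argv[2:7]]
c=capture("wrist");cv2.imwrite(f"pics/wrist{k}.png",c["pixels"][:,:,::-1]);np.savez(f"wrist{k}.npz",K=c["camera_matrix"],R=c["R"],T=c["t"])
c=capture("side");cv2.imwrite(f"pics/side{k}.png",cv2.resize(np.ascontiguousarray(c["pixels"][y0:y1,x0:x1,::-1]),None,fx=f,fy=f,interpolation=cv2.INTER_CUBIC))
E
python3 look.py 8 230 150 350 230 6
```

```text
time_s: 10.35
position: [0.4739, 0.2715, 0.2101]
tcp_rot: [[0.487, -0.873, -0.001], [-0.873, -0.487, -0.0], [-0.0, 0.001, -1.0]]
force: [-0.6, 0.7, -2.8]
opening: 0.251
```

View pics/wrist8.png

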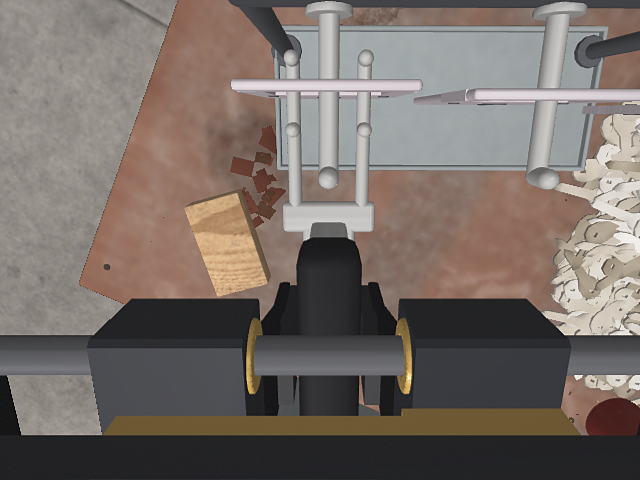

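View pics/side8.png

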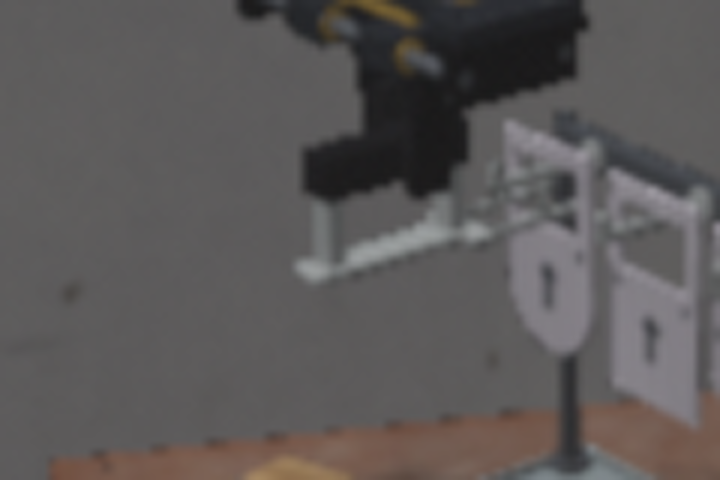

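The prongs straddle the hook (bar at column 328) and pass under the plate's top bar (row 85), with the tips at row 58. I'll compute where along the fork the plate sits.

```bash
python3 - <<'E'
from fit import *
w=np.load("wrist8.npz"); K['w'],R['w'],T['w']=w['K'],w['R'],w['T']; crop['w']=('w',0,0,1)
p=np.array([.4739,.2715,0]);f=np.array([.873,.487,0]);l=np.array([-.487,.873,0])
for n,u,v,z in(("hooktip",328,176,.209),("plateL",233,84,.212),("plateR",421,84,.212),("flange",328,8,.2)):
    d=ray('w',u,v,z)-p; print(n,d@f,d@l)
E
```

```text
hooktip 0.05346964250758157 -0.0004395599242203776
plateL 0.08621456940269885 0.03292890611842228
plateR 0.08624175853464218 -0.0331106022356838
flange 0.11276376682062958 -0.00042486817434754217
```

```bash
python3 -m crank '[[[0,0,-0.7],[0,0,0]],[[0,0,-0.6],[0,0,0]],[[0,0,-0.4],[0,0,0]],[[0,0,-0.4],[0,0,0]],[[0,0,-0.4],[0,0,0]],[[0,0,-0.4],[0,0,0]],[[0,0,-0.4],[0,0,0]],[[0,0,-0.2],[0,0,0]],[[0,0,0],[0,0,0]],[[0,0,0],[0,0,0]],[[0,0,0],[0,0,0]]]'
python3 look.py 9 230 150 350 230 6
```

```text
time_s: 11.55
position: [0.4741, 0.2716, 0.2452]
tcp_rot: [[0.487, -0.873, -0.001], [-0.873, -0.487, -0.0], [-0.0, 0.001, -1.0]]
force: [0.0, 0.2, -4.6]
opening: 0.248
```

View pics/wrist9.png

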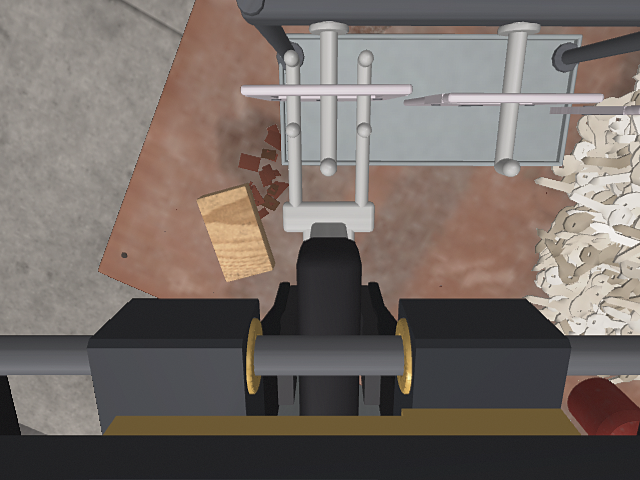

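View pics/side9.png

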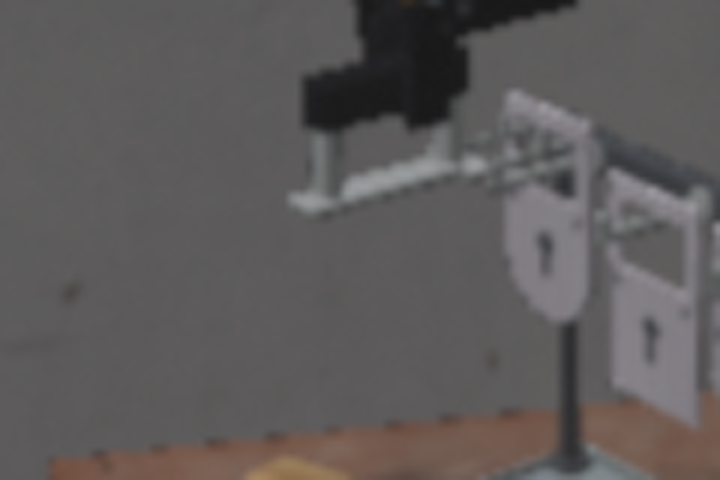

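```bash
python3 -m crank '[[[0,0.5,0],[0,0,0]],[[0,0.9,0],[0,0,0]],[[0,1.2,0],[0,0,0]],[[0,1.2,0],[0,0,0]],[[0,1.2,0],[0,0,0]],[[0,1.2,0],[0,0,0]],[[0,1.2,0],[0,0,0]],[[0,1.0,0],[0,0,0]],[[0,0.6,0],[0,0,0]],[[0,0,0],[0,0,0]],[[0,0,0],[0,0,0]],[[0,0,0],[0,0,0]]]'
python3 look.py 10 230 130 350 230 6
```

```text
time_s: 12.85
position: [0.3966, 0.228, 0.2456]
tcp_rot: [[0.487, -0.873, 0.001], [-0.873, -0.487, 0.0], [0.0, -0.001, -1.0]]
force: [0.2, 0.8, -3.9]
opening: 0.251
```

View pics/wrist10.png

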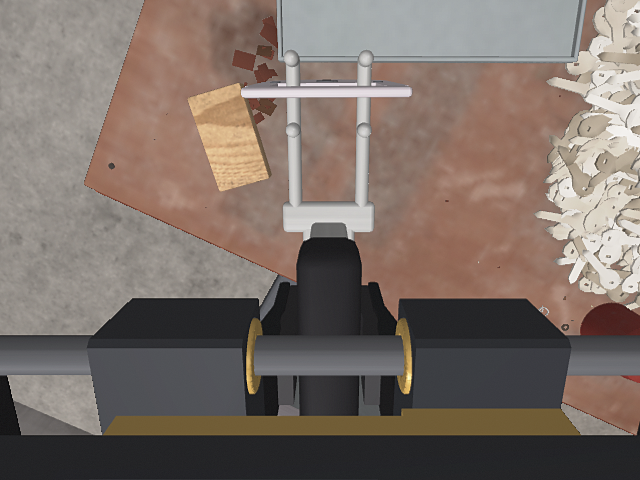

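View pics/side10.png

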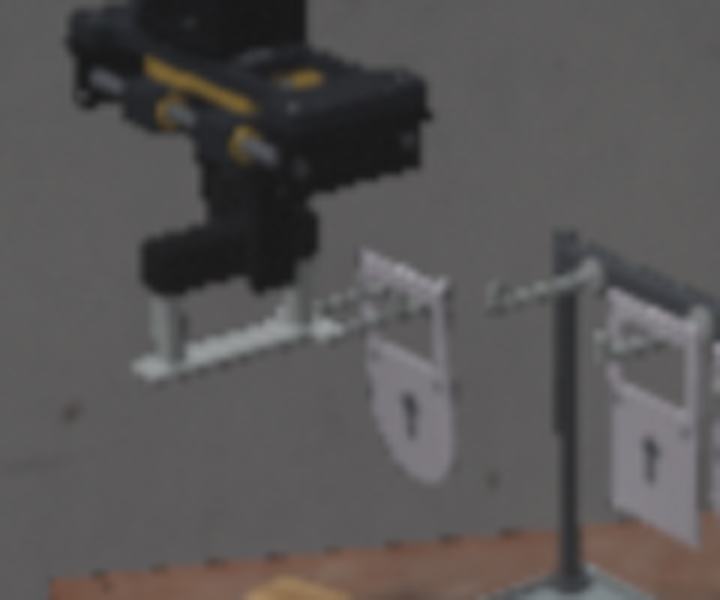

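```bash
python3 -m crank '[[[0,0,-1],[0,0,0]],[[0,0,-1.7],[0,0,0]],[[0,0,-2],[0,0,0]],[[0,0,-1.8],[0,0,0]],[[0.8,0.3,-1],[0,0,0]],[[1.4,0.56,-0.5],[0,0,0]],[[1.9,0.75,0],[0,0,0]],[[2.1,0.85,0],[0,0,0]],[[2.1,0.85,0],[0,0,0]],[[2.1,0.85,0],[0,0,0]],[[2.1,0.85,0],[0,0,0]],[[1.9,0.75,0],[0,0,0]]]'
python3 -m crank '[[[1.4,0.56,0],[0,0,0.03]],[[0.9,0.3,0],[0,0,0.06]],[[0,0,0],[0,0,0.08]],[[0,0,0],[0,0,0.09]],[[0,0,0],[0,0,0.09]],[[0,0,0],[0,0,0.09]],[[0,0,0],[0,0,0.09]],[[0,0,0],[0,0,0.09]],[[0,0,0],[0,0,0.08]],[[0,0,0],[0,0,0.06]],[[0,0,0],[0,0,0.03]],[[0,0,0],[0,0,0]]]'
python3 look.py 11 200 120 360 220 5
```

```text
time_s: 14.15
position: [0.4153, 0.0723, 0.3255]
tcp_rot: [[0.487, -0.874, -0.0], [-0.874, -0.487, -0.001], [0.0, 0.001, -1.0]]
force: [0.7, -1.0, -4.0]
opening: 0.247
time_s: 15.35
position: [0.4186, 0.0492, 0.3255]
tcp_rot: [[-0.278, -0.961, -0.001], [-0.961, 0.278, -0.0], [0.0, 0.0, -1.0]]
force: [0.2, -0.1, -3.4]
opening: 0.244
```

View pics/wrist11.png

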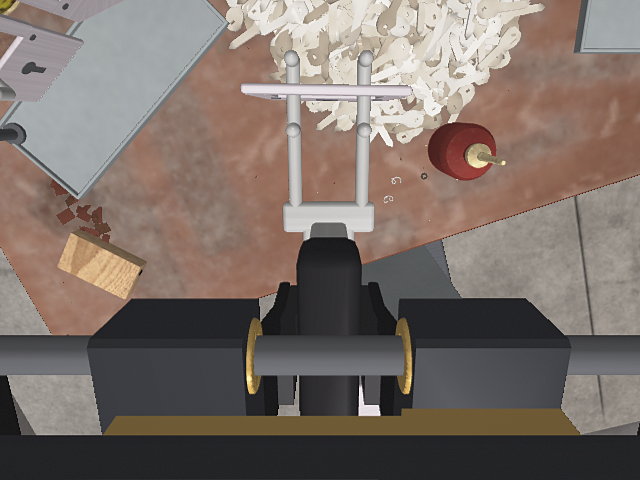

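```bash
python3 -m crank '[[[1,0,0],[0,0,0]],[[1.8,0,0],[0,0,0]],[[2.6,0,0],[0,0,0]],[[3.2,0,0],[0,0,0]],[[3.6,0,0],[0,0,0]],[[3.6,-0.1,0],[0,0,0]],[[3.6,-0.1,0],[0,0,0]],[[3.2,0,0],[0,0,0]],[[2.7,0,0],[0,0,0]],[[2.0,0,0],[0,0,0]],[[1.4,0,0],[0,0,0]],[[1,0,0],[0,0,0]]]'
python3 -m crank '[[[0,0,0],[0,0,0]],[[0,0,0],[0,0,0]],[[0,0,0],[0,0,0]]]'
python3 look.py 12 280 180 440 300 5
```

```text
time_s: 16.65
position: [0.3376, -0.2378, 0.3255]
tcp_rot: [[-0.279, -0.96, -0.0], [-0.96, 0.279, -0.001], [0.001, 0.0, -1.0]]
force: [-0.1, 0.2, -3.4]
opening: 0.252
time_s: 16.95
position: [0.3384, -0.2355, 0.3254]
tcp_rot: [[-0.277, -0.961, -0.0], [-0.961, 0.277, 0.001], [-0.001, 0.0, -1.0]]
force: [-0.8, -0.2, -4.6]
opening: 0.252
```

View pics/wrist12.png

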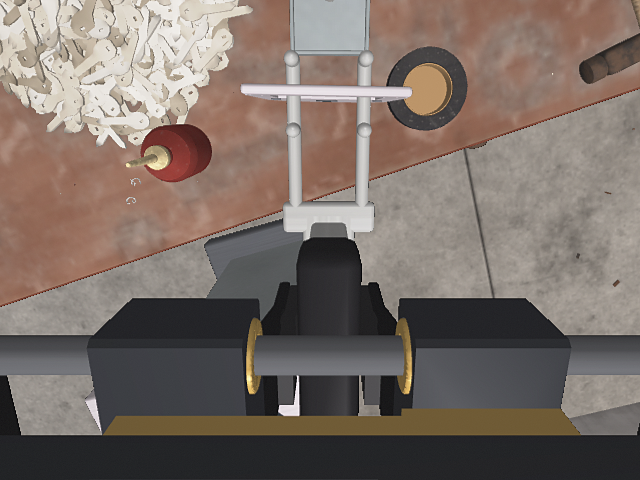

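View pics/side12.png

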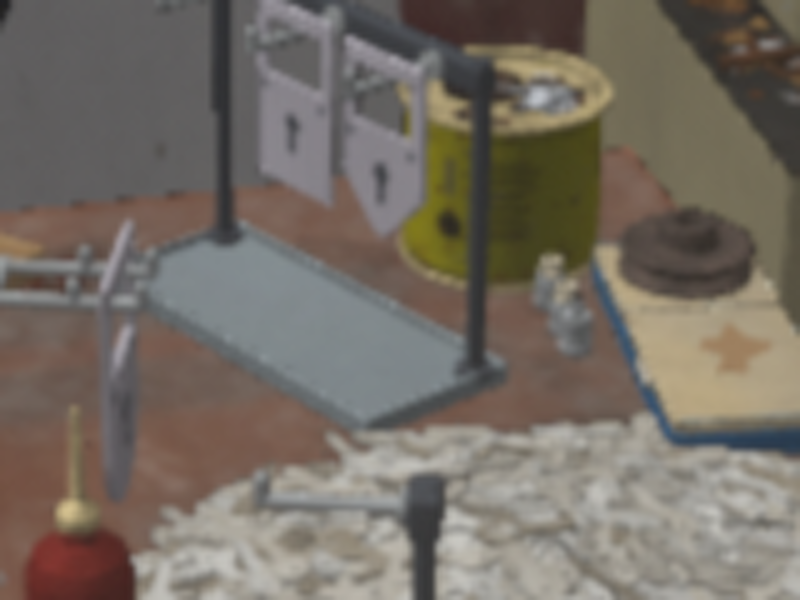

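```bash
python3 -m crank '[[[0,0,1],[0,0,0]],[[0,0,1.5],[0,0,0]],[[0,0,1.8],[0,0,0]],[[0,0,1.7],[0,0,0]],[[0,0,1.3],[0,0,0]],[[0,0,0.7],[0,0,0]],[[0,-0.8,0],[0,0,0]],[[0,-1.2,0],[0,0,0]],[[0,-1,0],[0,0,0]],[[0,-0.5,0],[0,0,0]],[[0,0,0],[0,0,0]],[[0,0,0],[0,0,0]]]'
python3 look.py 13 280 200 420 320 5
```

```text
time_s: 18.25
position: [0.3721, -0.2458, 0.2455]
tcp_rot: [[-0.277, -0.961, -0.001], [-0.961, 0.277, 0.0], [-0.0, 0.001, -1.0]]
force: [-1.2, -0.4, -3.5]
opening: 0.249
```

View pics/wrist13.png

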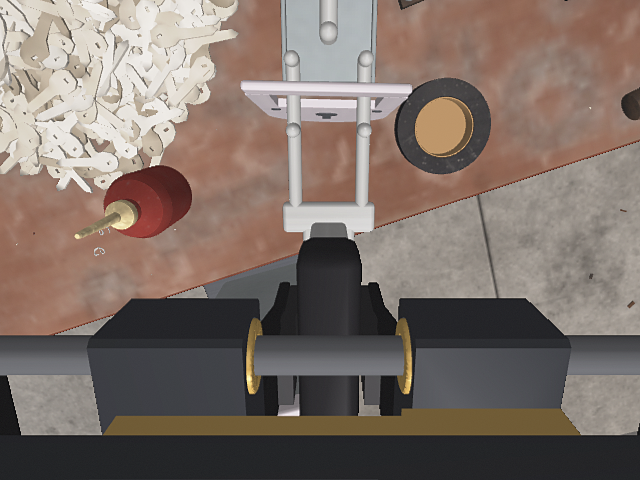

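View pics/side13.png

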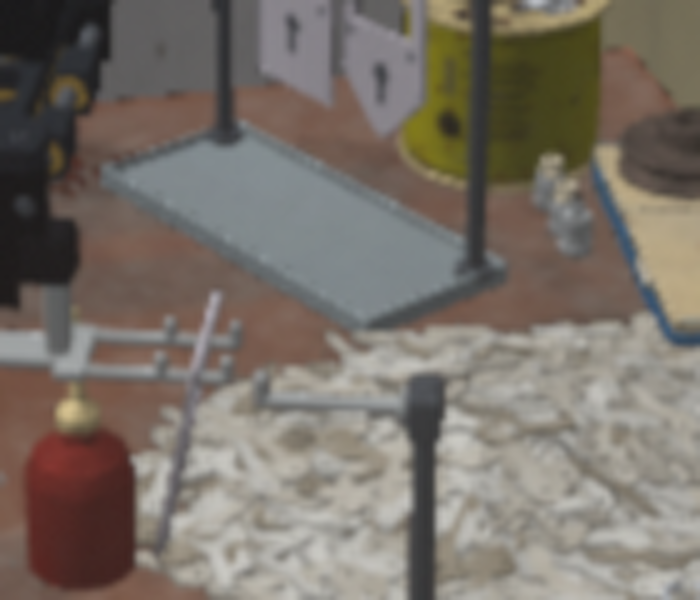

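The hook tip is at (328,33), so it is centred and square. The plate is swinging with its lower end toward the robot, so I'll let it settle.

```bash
python3 -m crank '[[[0,0,0],[0,0,0]],[[0,0,0],[0,0,0]],[[0,0,0],[0,0,0]],[[0,0,0],[0,0,0]],[[0,0,0],[0,0,0]],[[0,0,0],[0,0,0]],[[0,0,0],[0,0,0]],[[0,0,0],[0,0,0]],[[0,0,0],[0,0,0]],[[0,0,0],[0,0,0]],[[0,0,0],[0,0,0]],[[0,0,0],[0,0,0]]]'
python3 look.py 14 280 200 420 320 5
```

```text
time_s: 19.55
position: [0.3722, -0.246, 0.2455]
tcp_rot: [[-0.278, -0.961, 0.0], [-0.961, 0.278, -0.0], [0.0, -0.0, -1.0]]
force: [0.1, 0.1, -4.7]
opening: 0.251
```

View pics/wrist14.png

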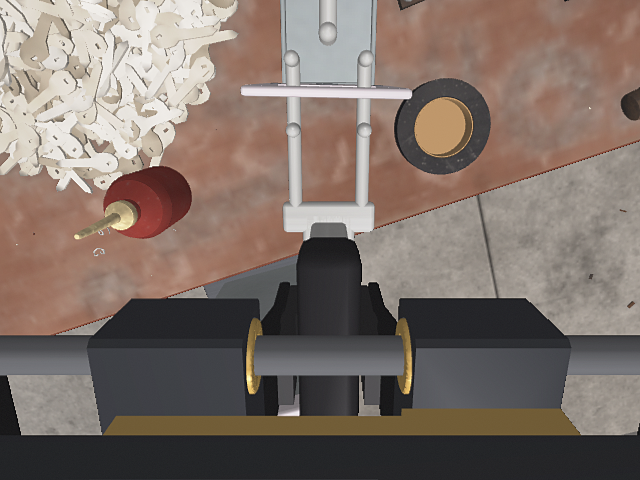

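View pics/side14.png

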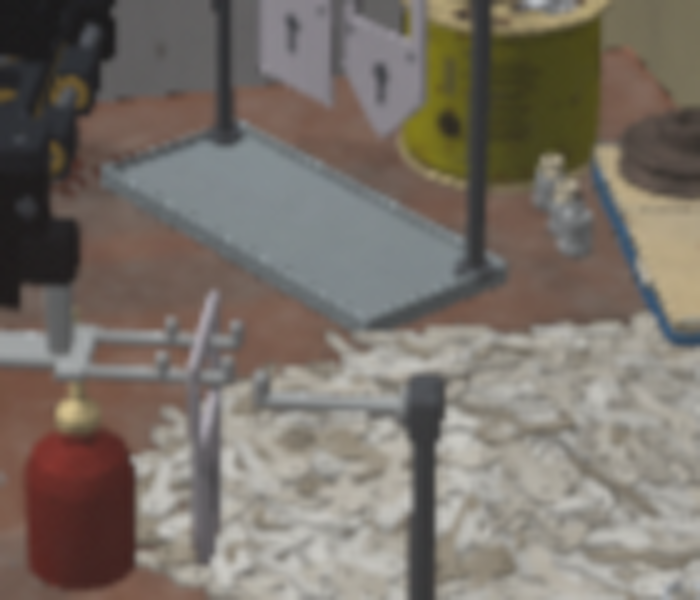

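```bash
python3 - <<'E'
from fit import *
w=np.load("wrist14.npz"); K['w'],R['w'],T['w']=w['K'],w['R'],w['T']; crop['w']=('w',0,0,1)
p=np.array([.3722,-.246,0]);f=np.array([.961,-.278,0]);l=np.array([.278,.961,0])
for n,u,v,z in(("hooktip",328,31,.209),("plateL",241,90,.2305),("plateR",412,94,.2305),("forktip",291,58,.2265)):
    d=ray('w',u,v,z)-p; print(n,d@f,d@l)
E
```

```text
hooktip 0.11012434666024927 -0.00038511192544855415
plateL 0.08553102254462373 0.03352213341838081
plateR 0.0840987925535097 -0.03327881827447982
forktip 0.09758330959079936 0.014062580307515522
```

```bash
python3 -m crank '[[[0,-0.25,0],[0,0,0]],[[0,-0.4,0],[0,0,0]],[[0,-0.55,0],[0,0,0]],[[0,-0.6,0],[0,0,0]],[[0,-0.6,0],[0,0,0]],[[0,-0.6,0],[0,0,0]],[[0,-0.6,0],[0,0,0]],[[0,-0.6,0],[0,0,0]],[[0,-0.55,0],[0,0,0]],[[0,-0.4,0],[0,0,0]],[[0,-0.25,0],[0,0,0]],[[0,-0.1,0],[0,0,0]]]'
python3 -m crank '[[[0,0,0],[0,0,0]],[[0,0,0],[0,0,0]],[[0,0,0],[0,0,0]],[[0,0,0],[0,0,0]]]'
python3 look.py 15 280 200 420 320 5
```

```text
time_s: 20.85
position: [0.4252, -0.2613, 0.2454]
tcp_rot: [[-0.277, -0.961, -0.0], [-0.961, 0.277, 0.0], [-0.0, 0.0, -1.0]]
force: [0.1, 0.1, -3.4]
opening: 0.251
time_s: 21.25
position: [0.4248, -0.2612, 0.2455]
tcp_rot: [[-0.278, -0.961, -0.0], [-0.961, 0.278, 0.0], [-0.0, 0.0, -1.0]]
force: [-0.9, -0.6, -4.0]
opening: 0.248
```

View pics/wrist15.png

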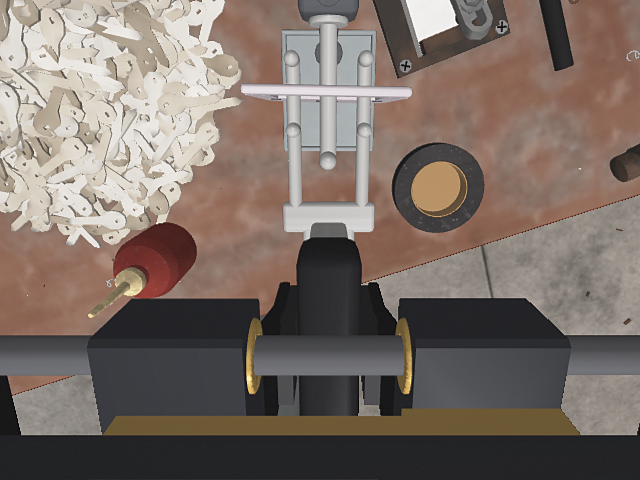

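View pics/side15.png

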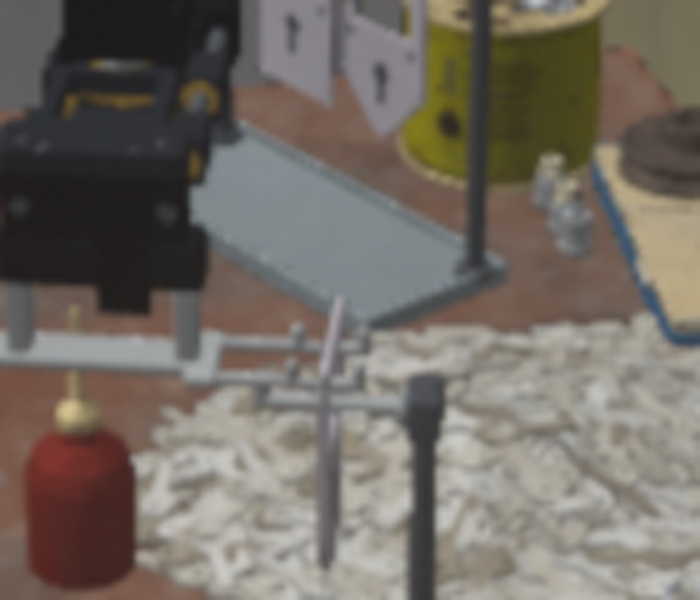

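The stand hook passes through the slot: the tip is at (328,160), in front of the plate at row 92, and the post is behind it. I'll lower.

```bash
python3 -m crank '[[[0,0,0.4],[0,0,0]],[[0,0,0.4],[0,0,0]],[[0,0,0.4],[0,0,0]],[[0,0,0.4],[0,0,0]],[[0,0,0.4],[0,0,0]],[[0,0,0.5],[0,0,0]],[[0,0,0.5],[0,0,0]],[[0,0,0.5],[0,0,0]],[[0,0,0],[0,0,0]],[[0,0,0],[0,0,0]],[[0,0,0],[0,0,0]],[[0,0,0],[0,0,0]]]'
python3 look.py 16 280 200 420 320 5
```

```text
time_s: 22.55
position: [0.4251, -0.2614, 0.2107]
tcp_rot: [[-0.277, -0.961, 0.0], [-0.961, 0.277, -0.0], [0.0, -0.001, -1.0]]
force: [0.1, -0.6, -3.0]
opening: 0.252
```

View pics/wrist16.png

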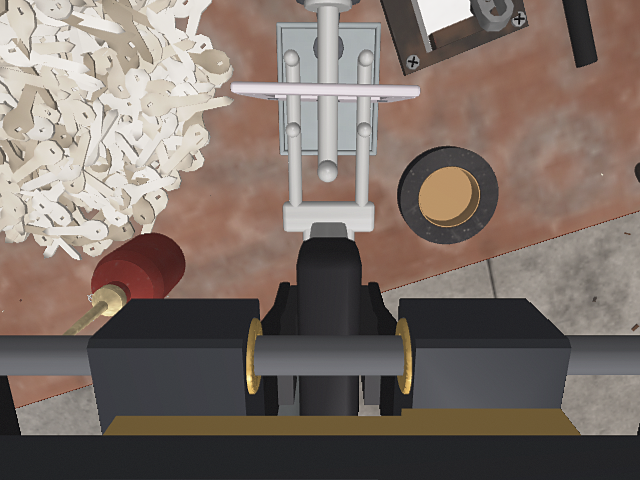

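View pics/side16.png

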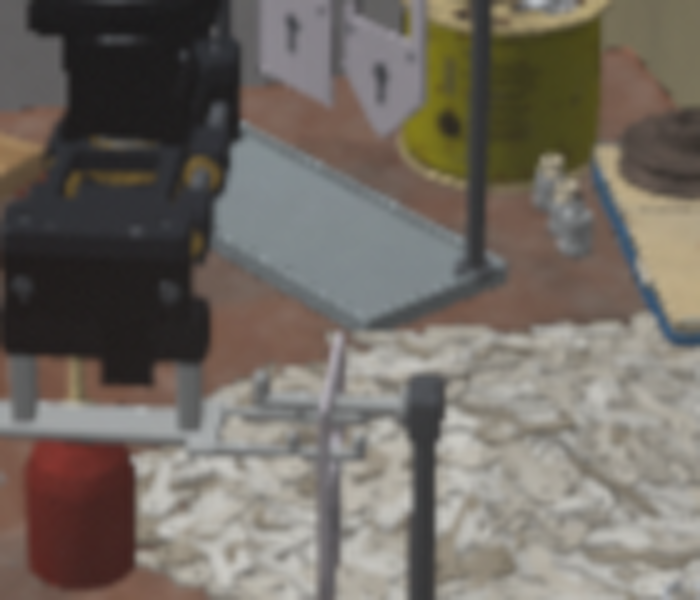

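```bash
python3 -m crank '[[[0,0.5,0],[0,0,0]],[[0,0.8,0],[0,0,0]],[[0,1,0],[0,0,0]],[[0,1,0],[0,0,0]],[[0,1.1,0],[0,0,0]],[[0,1.2,0],[0,0,0]],[[0,1.2,0],[0,0,0]],[[0,1.2,0],[0,0,0]],[[0,1,0],[0,0,0]],[[0,0,0],[0,0,0]],[[0,0,0],[0,0,0]]]'
python3 look.py 17 280 200 420 320 5
```

```text
time_s: 23.75
position: [0.3386, -0.2366, 0.2107]
tcp_rot: [[-0.278, -0.961, 0.001], [-0.961, 0.278, -0.001], [0.001, -0.001, -1.0]]
force: [-0.1, -1.0, -3.3]
opening: 0.25
```

View pics/wrist17.png

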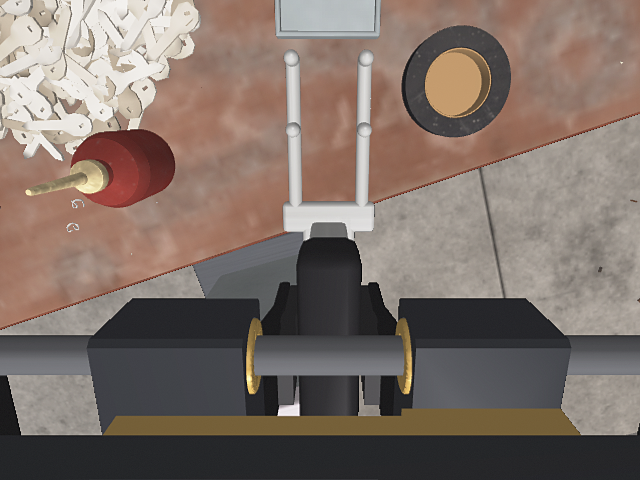

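View pics/side17.png

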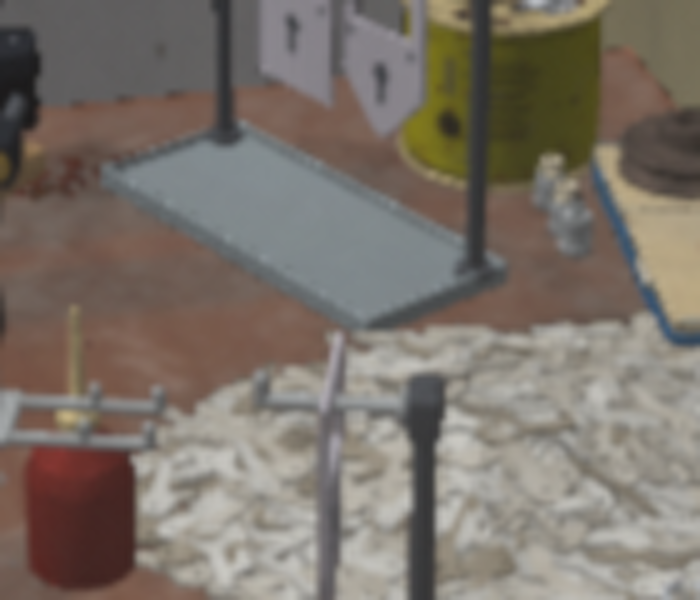

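The plate hangs on the stand free of the fork. Next I'll take the fork back to its original place.

```bash
python3 -m crank '[[[0,0,-2.5],[0,0,0]],[[0,0,-3.5],[0,0,0]],[[-1.5,0,-2],[0,0,0]],[[-3,0,0],[0,0,0]],[[-4,0,0],[0,0,0]],[[-4,0,0],[0,0,0]],[[-4,0,0],[0,0,0]],[[-4,0,0],[0,0,0]],[[-4,0,0],[0,0,0]],[[-3,0,0],[0,0,0]],[[-2,0,0],[0,0,0]],[[0,0,0],[0,0,0]]]'
python3 -m crank '[[[0,0,0],[0,0,-0.13]],[[0,0,0],[0,0,-0.13]],[[0,0,0],[0,0,-0.13]],[[0,0,0],[0,0,-0.13]],[[0,0,0],[0,0,-0.13]],[[0,0,0],[0,0,-0.13]],[[0,0,0],[0,0,-0.13]],[[0,0,0],[0,0,-0.13]],[[0,0,0],[0,0,-0.13]],[[0,0,0],[0,0,-0.13]],[[0,0,0],[0,0,-0.13]],[[0,0,0],[0,0,-0.13]]]'
python3 -m crank '[[[0,0,0],[0,0,-0.13]],[[0,0,0],[0,0,-0.13]],[[0,0,0],[0,0,-0.13]],[[0,0,0],[0,0,-0.13]],[[0,0,0],[0,0,-0.14]],[[0,0,0],[0,0,0]],[[0,0,0],[0,0,0]]]'
```

```text
time_s: 25.05
position: [0.4211, 0.0494, 0.2904]
tcp_rot: [[-0.273, -0.962, 0.001], [-0.962, 0.273, 0.001], [-0.001, -0.0, -1.0]]
force: [-0.4, 0.1, -3.3]
opening: 0.25
time_s: 26.25
position: [0.4204, 0.0463, 0.2903]
tcp_rot: [[0.959, -0.283, -0.0], [-0.283, -0.959, -0.001], [-0.0, 0.001, -1.0]]
force: [-0.8, 0.4, -2.4]
opening: 0.254
time_s: 26.95
position: [0.4204, 0.0467, 0.2904]
tcp_rot: [[0.934, 0.357, -0.0], [0.357, -0.934, -0.0], [-0.0, 0.0, -1.0]]
force: [-0.6, -0.2, -3.1]
opening: 0.25
```

```bash
python3 -m crank '[[[2.2,-1.7,0],[0,0,0]],[[2.15,-1.67,0],[0,0,0]],[[0,0,4.5],[0,0,0]],[[0,0,4.5],[0,0,0]],[[0,0,4.5],[0,0,0]],[[0,0,4.5],[0,0,0]],[[0,0,3],[0,0,0]],[[0,0,2],[0,0,0]],[[0,0,1],[0,0,0]],[[0,0,0],[0,0,0]],[[0,0,0],[0,0,0]]]'
python3 -m crank '[[[0,0,0.5],[0,0,0]],[[0,0,0.5],[0,0,0]],[[0,0,0.3],[0,0,0]],[[0,0,0.2],[0,0,0]],[[0,0,0.1],[0,0,0]],[[0,0,0],[0,0,0]],[[0,0,0],[0,0,0]]]'
python3 look.py 18 240 200 400 320 5
```

```text
time_s: 28.05
position: [0.4497, 0.0941, 0.051]
tcp_rot: [[0.933, 0.359, 0.001], [0.359, -0.933, -0.0], [0.001, 0.001, -1.0]]
force: [-0.8, -0.6, -3.2]
opening: 0.251
time_s: 28.75
position: [0.4488, 0.0943, 0.0345]
tcp_rot: [[0.933, 0.36, -0.0], [0.36, -0.933, 0.0], [-0.0, -0.0, -1.0]]
force: [-0.0, -0.2, -2.1]
opening: 0.25
```

View pics/side18.png

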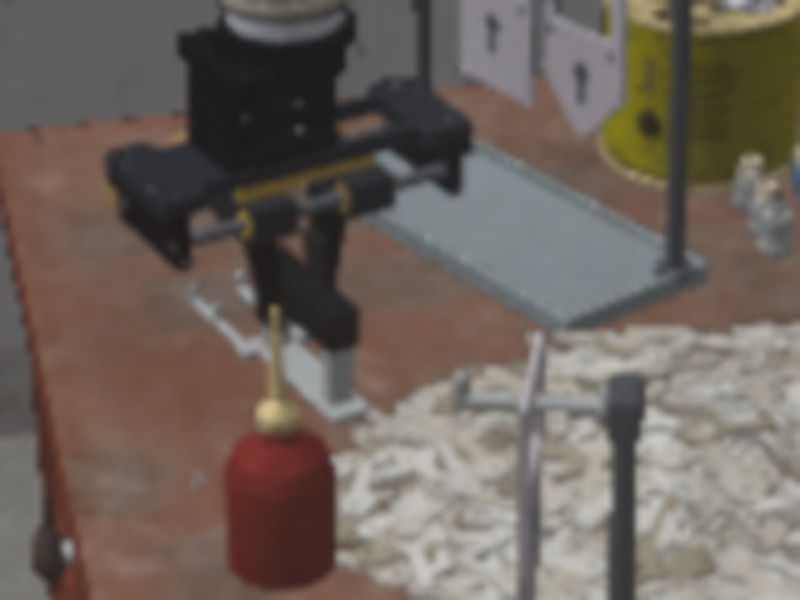

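```bash
python3 -m crank '[[[0,0,0.1],[0,0,0]],[[0,0,0],[0,0,0]],[[0,0,0],[0,0,0]]]'
python3 -m crank '[[[0,0,0],[0,0,0]],[[0,0,0],[0,0,0]],[[0,0,0],[0,0,0]],[[0,0,0],[0,0,0]],[[0,0,0],[0,0,0]]]' -0.1
python3 -m crank '[[[0,0,-0.5],[0,0,0]],[[0,0,-1],[0,0,0]],[[0,0,-3],[0,0,0]],[[0,0,-4],[0,0,0]],[[0,0,-4],[0,0,0]],[[0,0,-4],[0,0,0]],[[0,0,-4],[0,0,0]],[[0,0,-4],[0,0,0]],[[0,0,-2],[0,0,0]],[[0,0,0],[0,0,0]],[[0,0,0],[0,0,0]]]'
python3 - <<'E'
from rig import *
import cv2
for n in("side","wrist","top"):
    c=capture(n);cv2.imwrite(f"pics/{n}19.png",c["pixels"][:,:,::-1])
im=cv2.imread("pics/side19.png")[160:360,240:440];cv2.imwrite("pics/side19z.png",cv2.resize(im,None,fx=3,fy=3,interpolation=cv2.INTER_CUBIC))
a=cv2.imread("pics/side0.png");b=cv2.imread("pics/side19.png")
E
```

```text
time_s: 29.15
position: [0.4489, 0.0942, 0.0336]
tcp_rot: [[0.933, 0.36, 0.0], [0.36, -0.933, 0.0], [0.0, 0.0, -1.0]]
force: [-0.2, -0.3, 0.4]
opening: 0.252
time_s: 29.65
position: [0.4489, 0.0942, 0.0334]
tcp_rot: [[0.933, 0.36, 0.0], [0.36, -0.933, 0.0], [0.0, 0.0, -1.0]]
force: [0.9, -0.1, 0.2]
opening: 0.534
time_s: 30.75
position: [0.4481, 0.0943, 0.2986]
tcp_rot: [[0.933, 0.36, 0.0], [0.36, -0.933, -0.0], [0.0, 0.0, -1.0]]
force: [0.8, -0.1, -0.9]
opening: 0.546
```

View pics/side19z.png

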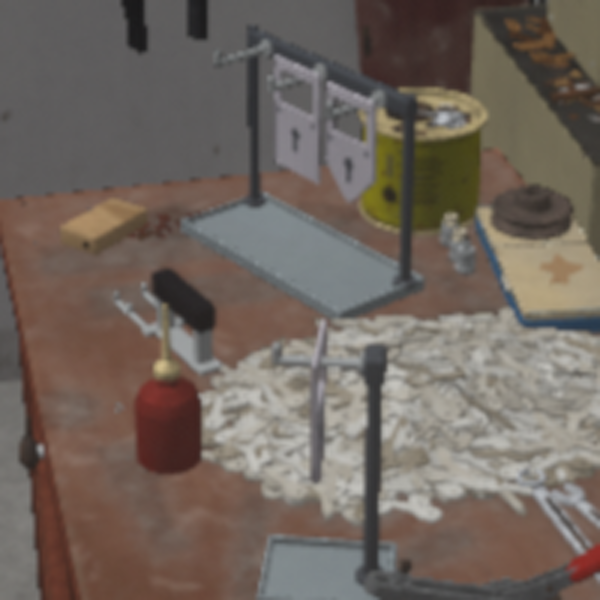

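View pics/wrist19.png

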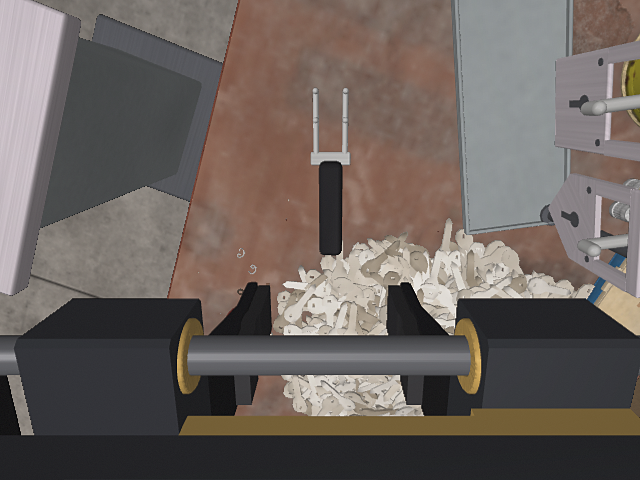

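View pics/top19.png

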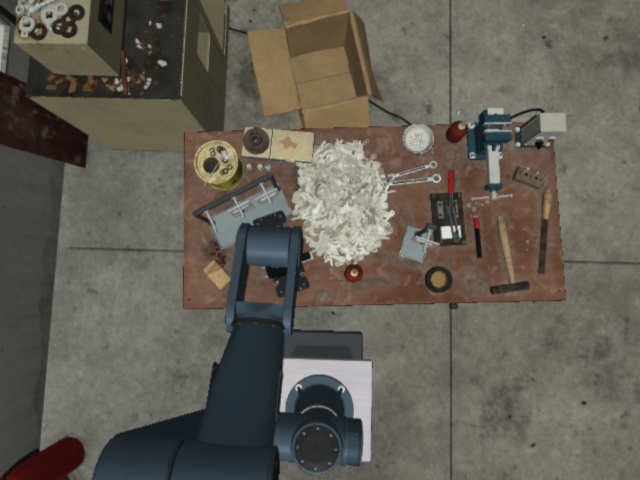

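Everything is in place. The plate hangs upright on the stand (side19z 320,400), the fork lies flat where it started, and the can, tape, block and other two plates have not moved. I'm handing in.

```bash
python3 -c "
from rig import *
print(bot.hand_in())"
```

```text
the job is handed in; nothing more can be done
None
```

I lifted the round-ended plate off the left (+y) rack hook with the fork and hung it on the drying stand's hook. I then laid the fork flat at its original place on the table, let go, and raised the arm clear. I handed in at about 31 s of the 72 s allowed, and the hand-in gave no verdict.

- **Plate:** in the last pictures it hangs upright near the middle of the stand hook, with the fork well away from it.
- **Other objects:** the square and pointed plates, oil can, tape roll and block all appear where they started. I compared the pictures by eye and did not measure their positions.
- **Contacts:** the gripper did not come near any plate, and no reading during the moves suggested a collision.

Two things disagreed slightly along the way:
- **Rack hook position:** the camera estimates differed by a few millimetres, and I corrected 2.5 mm sideways from the wrist picture before going in.
- **Plate swing:** the plate swung on the fork when I stopped short of the stand, so I waited until it hung vertical before threading it on.

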